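# Tilt the candle display tray and lock it with its pin

## Task

Swing the candle tray towards the customers (brass bar side down) until the red-marked notch of its index quadrant comes under the brass bush, and lock it there with the red pin from the wooden holder, pushed fully home through the bush. The tray must stay locked when you let go; once the pin has caught, do not wrench the tray hard against it, and do not disturb the jars and other things around.

Things in the scene. Friction and masses are not known exactly. Their poses are not given: they have to be found in the camera images.
- stand: Fixed stand of the tilting display: dark wooden base 170 x 250 x 12 mm, two dark steel cheeks 50 mm wide at y = +-85 mm. Origin on the table under the trunnion axis, midway between the cheeks; x to the customers' side, y along the trunnion axis (115 mm above the table), z up. The -y cheek is taller (215 mm) and carries the brass bush block outside it.
- bush (a point): Centre of the top mouth of the vertical hole through the brass bush block (36 x 50 x 25 mm, top 215 mm above the table). Hole 15.5 mm wide, 2 mm chamfer. The quadrant's rim passes 30 mm below this point. A pin standing in the bush on the plain rim has its shoulder 14 mm above the bush; over a notch it drops by its weight till the shoulder meets the bush and the tray is blocked.
- axis (a point): Point on the fixed trunnion axis at the middle of the aluminium index quadrant, 100 mm below the bush's top. The quadrant (radius 70 mm, 16 mm thick) turns with the tray. Its rim has two radial notches 17.5 mm wide, 17 mm deep: the red-marked one (wanted, tray steep) and a white-marked one (tray leaning back, not wanted). A home pin leaves the tray 0.07 rad of play; over 30 N on the bar then is wrenching.
- tray (a joint): Tilt of the tray, rad: 0 level, positive with the brass bar going down, range -0.38 to 0.8; starts at 0.05 to 0.18, between the notches. A friction hinge (0.5 N m) holds it where left: some 4 N on the bar moves it. The quadrant was clamped on by hand: its red notch comes under the bush at an unmeasured tilt between 0.38 and 0.52 (white: 0.67 lower), to be seen or felt.
- bar (a point): Middle of the round brass grip bar on the customers' side of the tray: 14 mm in diameter, 110 mm long along the stand's y, 120 mm from the trunnion axis, at the axis's height when level; moves with the tray. The tray is a 150 x 150 x 12 mm wooden board with three amber jars (50 mm high) fixed on its other half. The space over the bar is free.
- pin: Loose red locking pin, 86 mm long, about 80 g, standing upright in the holder at the start. Origin at the centre of its lower tip, z towards its head. Shaft 14 mm in diameter, 44 mm long, with a 4 mm chamfered tip; then a shoulder and a head 26 mm in diameter, 42 mm long. Fully home, its tip is 44 mm below the bush's top.
- holder: Fixed wooden block 75 x 75 x 36 mm with a 16 mm through hole at its middle, in which the pin stands on the table. Origin at the centre of its underside.
- jar_tall: Bystander: amber candle jar, 70 mm in diameter, 85 mm high; origin under its centre. Stands on the other side of the display from the holder.
- jar_low: Bystander: amber candle jar, 74 mm in diameter, 70 mm high; origin under its centre.
- dropper: Bystander: amber bottle with a black cap, 40 mm in diameter, 100 mm high; origin under its centre.
- candlestick: Bystander: black candlestick with a pink twisted candle, foot 70 mm in diameter, 200 mm high; origin under its centre.
- giftbox: Bystander: cardboard box 110 x 90 x 70 mm; origin under its centre.
- tin: Bystander: round tin with a copper lid, 82 mm in diameter, 40 mm high; origin under its centre.
Not all that is in view belongs to the job. There is more than one size of the pin; the job needs the smallest.

How it is judged:
By the outcome, as a careful person would: the job done as asked, in the order asked, and still so for the second after the job is handed in, with the robot touching nothing.
It also fails if it takes over 72 s, if anything falls off the work surface, if the arm or the gripper's body presses on something with over 40 N, if the wrist force passes 120 N, or if a joint passes its speed limit or range.

## Robot

A 6-joint arm with a two-finger parallel gripper is mounted at the origin on the work surface. World frame = base frame: x ahead of the robot, y to its left, z up, the work surface at z = 0. Lengths are in mm, angles in rad, forces in N, time in s.
With the tool pointing down it reaches from about 425 to 950 mm from the base axis. Payload 14.7 kg.
Tool frame: the origin (TCP) lies where the fingers leave the gripper's body, on its centre line; the fingertips stand 73 mm ahead of it and the grasp point (between the pads) lies 54 mm ahead of it; z points along the fingers, y is the line along which they close (so a half turn about z gives the same grasp; the last joint's range is limited). The gripper opens to 85 mm and grips with 20 to 120 N. Pads are 22 mm wide; open, the fingers measure 114 mm over their backs; the gripper's body (76 mm by 85 mm) begins 54 mm behind the grasp point. The pads swing forward as they close: fully open they stand 13 mm farther back than shut.
Start: joints at [-1.383, 0.48, 1.596, -0, 1.065, -0.047], TCP at [151.239, -632.155, 303.897] pointing down, gripper open.
Joint ranges: [-2.75, 2.75], [-0.82, 2.05], [0.23, 2.67], [-1.56, 4.7], [0.09, 2.69], [-2.92, 2.92]. Speed limits (rad/s): [1.89, 1.89, 2.39, 3.01, 3.01, 3.01].

## Interface

Orientations are given as a unit quaternion [x, y, z, w].
In Python, from bench import sense, read_camera, job_done gives the robot as it stands.
- The arm moves only by the tool send_rows, never from a script. Its argument "increments" is a list of rows, each a list of 2 entries, a list of its own where there are three numbers: the shift along the world's x, y, z in cm, then the turn, a rotation vector about the world's x, y, z in degrees. A call has 1 to 8 rows; each row is the pose to reach, as a shift and turn from the pose commanded when the call began; what a row does not reach only later rows make up. A row lasts 1/8 s, in which the tool goes at most 62.5 mm and 10.7 degrees, less where a joint would pass 70% of its speed; a pose out of reach is approached as far as the arm can. A call with a gripper value outside its range is refused whole. "hand" is the gripper command: -1 is shut, 1 is fully open, values between are in proportion, set as the call begins (left out, the last holds). The fingers move at their own pace and stop on an object; the grip force is fixed at half the most. Time passes only in rows, so rows that repeat a pose let the fingers close. It gives the time, the measured TCP pose, the force, the opening and the grip force at its end, in the units of the state.
- sense(): the state, without advancing time (a new reading comes with each control period).
- read_camera(name): name is "scene" or "top" or "wrist"; returns a dict with "pixels" (400x640x3 uint8, red, green, blue), "z_map" (400x640 float32, mm along the optical axis (not along the pixel's ray), 0 where there is no reading), "fx", "fy", "cx", "cy" (pixels), "R" (3x3) and "t" (3): a world point X has camera coordinates R X + t; the wrist camera has in their place "hand_eye" (4x4, takes a point from camera to tool coordinates, whose origin is the TCP and whose axes are the flange's). Camera axes: x right, y down, z forward; pixel columns grow to the right and rows downward; lengths in mm; the calibration is good to about 2 mm. A picture is of the moment at which its call begins: read the wrist's pose just before it.
- job_done(): hands the job in; it is judged then, once.
The state is a dict: "time": time; "joints": joint angles; "joint_velocities": joint speeds; "joint_efforts": joint torques, N m; "ee_pos": TCP position; "tool_rot": TCP orientation; "wrist_force": force on the tool from outside, world axes, zero at the start; "torque": the same for the moment, N m; "width": finger opening in mm; "gripper_force": force on a finger pad.
Only numpy, scipy, OpenCV 4.12 (cv2) and the standard library are available. Lean on these libraries where they do the work, as an engineer would, in place of code of your own. Each camera call takes 0.05 s, during which the arm holds its last target. There are 200 camera calls.

## Working session

There is one attempt and no reset: what is moved stays moved. The work goes in short steps, Python scripts to look and compute and a tool call to move; the robot and the scene stay as the last step left them, time stands still between calls to the robot, and variables do not carry over. Pictures are saved under pics/ and viewed, at most 10 in all, crops included, and the job is handed in when it is done.

Besides the shell and the picture viewer there is one more tool, called after ">>>" as name(argument=value, ...), one argument or row to a line, values as JSON. send_rows: Moves the arm, as the interface text tells. Its arguments: {"type":"object","properties":{"increments":{"type":"array"},"hand":{"type":"number"}},"required":["increments"]}

```bash
mkdir -p pics
cat > h.py <<'E'
import numpy as np,cv2
from bench import sense,read_camera,job_done
from scipy.spatial.transform import Rotation as Ro
def grab(n):
    s=sense();c=read_camera(n)
    if n=='wrist':
        H=np.array(c['hand_eye']);R=Ro.from_quat(s['tool_rot']).as_matrix()
        c['Rw']=R@H[:3,:3];c['tw']=R@H[:3,3]+np.array(s['ee_pos'])
    else:
        R=np.array(c['R']);c['Rw']=R.T;c['tw']=-R.T@np.array(c['t'])
    return c
def cloud(c):
    v,u=np.mgrid[:400,:640];z=c['z_map']
    P=np.stack([(u-c['cx'])/c['fx']*z,(v-c['cy'])/c['fy']*z,z],-1)
    P=P@c['Rw'].T+c['tw'];P[z<=0]=np.nan
    return P
def save(n,im,f=1,interp=cv2.INTER_CUBIC):
    cv2.imwrite('pics/'+n+'.png',cv2.resize(np.ascontiguousarray(im[:,:,::-1]),None,fx=f,fy=f,interpolation=interp))
E
python3 - <<'E'
from h import *
import pickle
for n in ['scene','top']:
    c=grab(n);save(n+'0',c['pixels']);pickle.dump(c,open(n+'.pkl','wb'))
    print(n,c['tw'],c['Rw'][:,2])
E
```

```text
scene [ 1162.2265114  -1047.69204562   898.14961473] [-0.43371739  0.73437589 -0.52209317]
top [ 418.61438326  -14.10544456 1589.43954627] [ 0.09130671 -0.00444404 -0.9958129 ]
```

View pics/scene0.png

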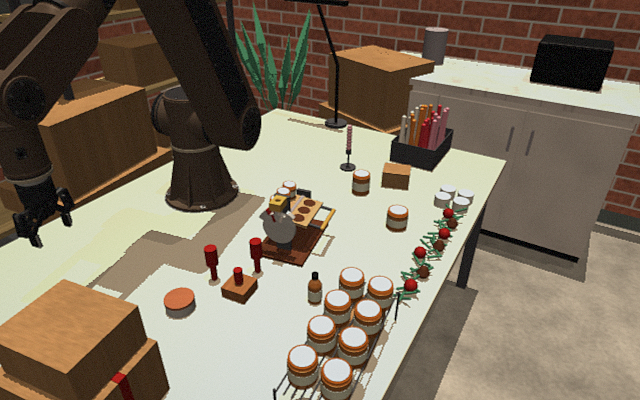

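View pics/top0.png

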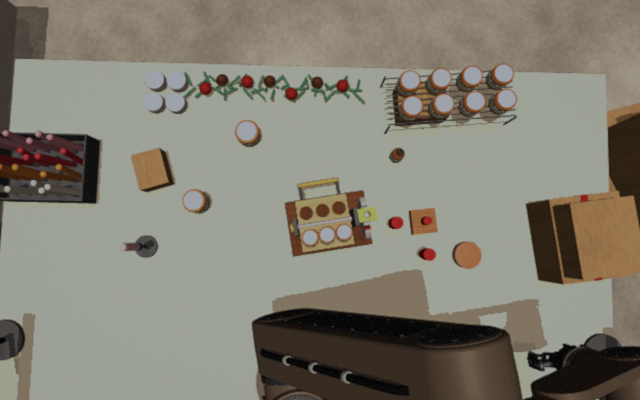

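Scene: the display is at about (290,230). Top: bush at (366,214), bar at (318,183). Candidates for the pin are the red ones at scene (211,260), (256,250) and (238,278), which are top (428,254), (396,223) and (426,221). The last stands in the wooden holder and looks the smallest, so I choose it and check it in a close crop.

Run:
```python
from h import *
import pickle
s=pickle.load(open('scene.pkl','rb'));t=pickle.load(open('top.pkl','rb'))
save('crop0',s['pixels'][175:305,190:345],5)
Q=cloud(t);S=cloud(s)
def comp(P,px,box,cond,name):
    u0,u1,v0,v1=box;p=P[v0:v1,u0:u1].reshape(-1,3);c=px[v0:v1,u0:u1].reshape(-1,3).astype(int)
    m=cond(p,c);q=p[m]
    if len(q)<3: print(name,'few');return
    r=cv2.minAreaRect(q[:,:2].astype(np.float32))
    print(name,len(q),'med',np.median(q,0).round(1),'z',np.nanpercentile(q[:,2],[5,95]).round(1),'rect',np.round(r[0],1),np.round(r[1],1),round(r[2],1))
    return q
T=t['pixels']
red=lambda p,c:(c[:,0]>110)&(c[:,1]<50)&(c[:,2]<60)
comp(Q,T,(385,410,210,235),red,'redA');comp(Q,T,(415,440,243,265),red,'redB');comp(Q,T,(415,440,210,233),red,'redH')
comp(Q,T,(405,445,200,240),lambda p,c:(p[:,2]>28)&(p[:,2]<42),'holder')
comp(Q,T,(350,385,200,230),lambda p,c:(p[:,2]>205),'bush')
comp(Q,T,(280,380,185,260),lambda p,c:(p[:,2]>6)&(p[:,2]<20),'base')
comp(Q,T,(290,345,175,190),lambda p,c:(p[:,2]>70),'bar')
for n,b in dict(dropper=(385,410,142,165),jarA=(232,264,116,150),jarB=(178,212,186,214),tin=(450,485,238,272),gift=(128,178,145,195),cand=(118,160,230,260)).items():
    comp(Q,T,b,lambda p,c:p[:,2]>20,n)
print(sense())
```

```text
redA 94 med [ 479.9 -259.1  120.3] z [115.  125.4] rect [ 478.9 -260.5] [26.5 30.1] 4.1
redB 99 med [nan nan nan] z [114.  124.5] rect [ 390.3 -354.5] [28.6 29. ] 5.1
redH 51 med [ 489.6 -356.5   86.1] z [78.3 90.3] rect [ 490.2 -356.8] [20.8 22.6] 40.4
holder 510 med [ 489.5 -355.2   35.4] z [30.1 40.6] rect [ 490.2 -358.8] [75.1 76.3] 6.5
bush 302 med [ 495.2 -156.1  214.9] z [209.7 219.6] rect [ 495.2 -160.2] [47.4 61.3] 9.5
base 1182 med [450.8 -77.1  11.1] z [ 6.5 17.2] rect [480.8 -71.8] [229.7 309.4] 1.5
bar 228 med [591.4 -37.2 107.7] z [101.8 113.2] rect [589.6 -32.9] [ 36.1 120.3] 1.2
dropper 169 med [ 685.9 -268.5   68.6] z [ 30.6 102.4] rect [ 689.8 -272. ] [37.1 35.8] 48.2
jarA 515 med [743.5 184.4  69.5] z [35.3 76. ] rect [746.8 186.3] [71.4 71.7] 51.7
jarB 516 med [531.5 329.1  83.8] z [38.4 90.7] rect [532.8 334.2] [67.7 68.5] 89.8
tin 595 med [ 391.1 -490.8   39.8] z [32.2 45.7] rect [ 391.5 -490.8] [78.7 80. ] 1.3
gift 1293 med [624.2 469.3  69.1] z [34.9 75.6] rect [626.7 475.5] [112.9  93. ] 17.9
cand 182 med [393.5 487.4 152.2] z [ 71.4 202.2] rect [393.6 492.9] [23.8 21.5] 10.3
{'time': 0.1, 'joints': array([-1.38258276e+00,  4.80788588e-01,  1.59680495e+00, -9.57106308e-06,
        1.06507791e+00, -4.66361613e-02]), 'joint_velocities': array([-0.00106416, -0.0003519 , -0.00116771,  0.00074094, -0.00177307,
       -0.00068353]), 'joint_efforts': array([ 1.28551186e-03, -9.52259231e+01, -4.31044114e+01,  8.16618171e-05,
        5.26497199e-03, -2.07580820e-05]), 'ee_pos': array([ 151.19535378, -631.8815351 ,  303.32609029]), 'tool_rot': array([ 9.93113203e-01,  1.17157482e-01, -4.23259620e-05, -5.37748000e-04]), 'wrist_force': array([-0.23345006,  0.38793545,  0.12598984]), 'torque': array([-0.00292028,  0.06197078,  0.01132069]), 'gripper_force': 0.0, 'width': 85.67469707574435}
```

View pics/crop0.png

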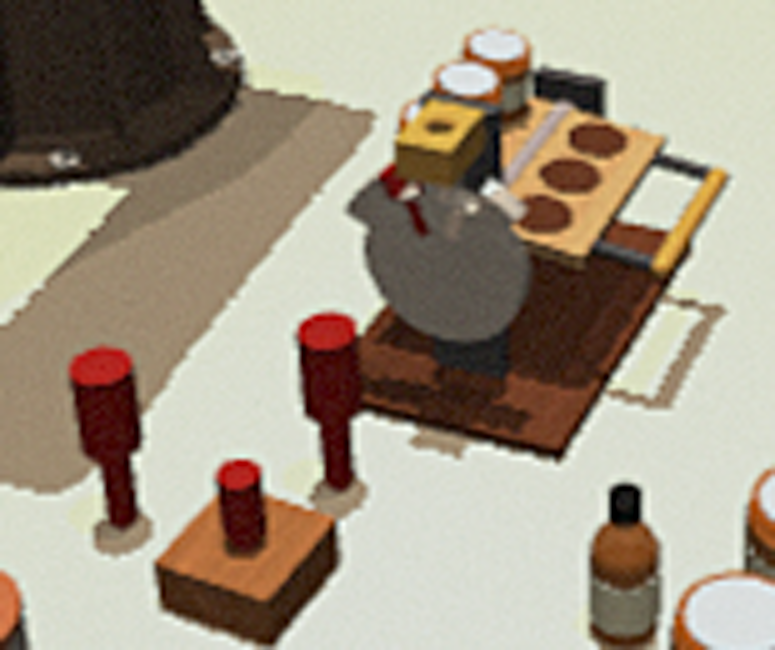

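The close crop shows the short red pin in the holder at crop (240,505), with the two bigger pins standing on the table. The pin in the holder is the right one: its head top is at 86 mm, against about 120 mm for the others. The red mark sits on the robot side of the bush. Next I hover over the holder and refine the positions.

>>> send_rows(
  increments=[
    [[5, 4, 0], [0, 0, 0]],
    [[10, 8, 0], [0, 0, 0]],
    [[15, 12, 0], [0, 0, 0]],
    [[20, 16, 0], [0, 0, 0]],
    [[25, 20, 0], [0, 0, 0]],
    [[29.5, 24, -1], [0, 0, 0]],
    [[33.9, 27.5, -2], [0, 0, 0]],
    [[33.9, 27.5, -2], [0, 0, 0]],
  ],
  hand=0.4,
)

```text
time: 1.1
ee_pos: [492.7, -354.0, 282.8]
tool_rot: [0.993, 0.119, -0.0, -0.001]
wrist_force: [-1.2, -0.4, 0.4]
width: 59.8
gripper_force: 0.0
```

Run:
```python
from h import *
import pickle
w=grab('wrist');pickle.dump(w,open('w1.pkl','wb'));save('w1',w['pixels'])
s=sense();print(s['ee_pos'],s['tool_rot'],s['width'],w['tw'],w['Rw'])
P=cloud(w);c=w['pixels'].astype(int)
m=(c[...,0]>100)&(c[...,1]<60)&(c[...,2]<60)
n,l,st,ce=cv2.connectedComponentsWithStats(m.astype(np.uint8))
for i in range(1,n):
    if st[i,4]>150:
        q=P[l==i];q=q[~np.isnan(q[:,0])]
        print(st[i],ce[i].round(),np.median(q,0).round(1),np.percentile(q[:,2],[5,95]).round(1),q.min(0).round(1),q.max(0).round(1))
# bar & bush from top
t=pickle.load(open('top.pkl','rb'))
def onplane(C,u,v,z):
    d=C['Rw']@np.array([(u-C['cx'])/C['fx'],(v-C['cy'])/C['fy'],1]);return C['tw']+d*(z-C['tw'][2])/d[2]
p=t['pixels'].astype(int)
y=(p[...,0]>130)&(p[...,0]-p[...,2]>70)&(p[...,1]>90)
for nm,(u0,u1,v0,v1),z in [('bar',(290,345,175,192),105),('bush',(350,385,200,230),215)]:
    v,u=np.nonzero(y[v0:v1,u0:u1]);X=np.array([onplane(t,a+u0,b+v0,z) for a,b in zip(u,v)])
    r=cv2.minAreaRect(X[:,:2].astype(np.float32));print(nm,len(X),X.mean(0).round(1),r, cv2.fitLine(X[:,:2].astype(np.float32),2,0,.01,.01).ravel())
print(p[207:222,358:376].sum(-1))
```

```text
[ 491.34787223 -355.42898806  283.12386433] [ 9.92919125e-01  1.18790432e-01 -4.51492535e-04 -4.89953627e-04] 59.40954454997203 [ 558.12269133 -338.30222805  352.49936681] [[ 2.37145848e-01 -9.37708128e-01 -2.53900205e-01]
 [-9.71473792e-01 -2.29096831e-01 -6.12642913e-02]
 [-7.19708337e-04  2.61185967e-01 -9.65288233e-01]]
[ 55  54  49   8 209] [79. 57.] [558.5 -58.3  11.6] [10.3 12.8] [551.8 -84.    8.9] [565.4 -30.4  13.7]
[ 121   57   66   57 1742] [157.  79.] [ 558.4 -143.2   11.6] [10.4 12.8] [ 519.  -180.4    8.9] [ 581.5 -103.7   14. ]
[ 194  167   41   39 1114] [213. 185.] [ 482.7 -260.   120. ] [118.9 121.1] [ 424.  -278.8    2. ] [ 498.7 -201.   122.4]
[313 180  25  20 348] [325. 189.] [ 493.1 -357.8   85.8] [84.6 86.8] [ 475.9 -376.6   34.9] [ 502.9 -345.6   87.5]
[141 186  53  15 356] [169. 193.] [ 421.9 -166.5   11.5] [10.5 12.8] [ 411.1 -202.     9.7] [ 434.7 -136.9   13.8]
[ 31 199  29   9 195] [ 45. 203.] [ 460.7 -170.7  174.1] [172.7 175.9] [ 439.1 -178.4  140. ] [ 465.3 -129.4  176.8]
[285 281  27  19 319] [297. 288.] [ 400.6 -353.1  120. ] [119.  120.9] [ 388.5 -3
[... 854 characters left out ...]
369 400 409 412 403 409]
 [359 407 406 406 401 386 401 458 487 471 379 262 317 389 404 407 401 409]
 [355 409 405 408 403 383 420 482 493 491 442 307 296 379 400 404 404 404]
 [350 405 409 406 400 385 399 462 493 496 454 355 323 389 401 404 404 407]
 [345 403 405 402 405 399 393 432 475 490 443 348 357 402 409 405 405 402]
 [342 404 407 405 405 401 400 387 396 407 382 368 391 406 405 409 412 406]
 [308 380 406 408 406 407 408 392 384 395 392 399 402 411 407 405 408 401]
 [281 353 402 408 406 403 409 412 408 404 404 399 401 402 410 403 407 400]
 [279 355 409 414 410 410 407 404 405 402 395 358 360 405 417 402 433 453]
 [275 355 407 406 389 360 365 359 348 376 415 409 412 449 459 451 459 468]]
```

View pics/w1.png

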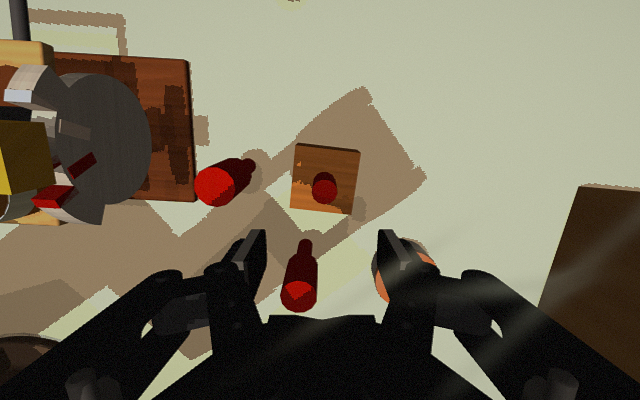

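The wrist view shows the pin head at (325,189) in the holder, with the larger pins at (213,185) and (297,288). The head is at about (492,-358), so I descend and grip it.

>>> send_rows(
  increments=[
    [[0, -0.3, -5], [0, 0, 0]],
    [[0, -0.3, -10], [0, 0, 0]],
    [[0, -0.3, -13.5], [0, 0, 0]],
    [[0, -0.3, -15.7], [0, 0, 0]],
    [[0, -0.3, -15.7], [0, 0, 0]],
    [[0, -0.3, -15.7], [0, 0, 0]],
  ],
)

```text
time: 1.9
ee_pos: [490.1, -361.0, 127.9]
tool_rot: [0.993, 0.117, 0.0, 0.0]
wrist_force: [-0.9, -0.2, 0.9]
width: 60.0
gripper_force: 0.0
```

>>> send_rows(
  increments=[
    [[0, 0, 0], [0, 0, 0]],
    [[0, 0, 0], [0, 0, 0]],
    [[0, 0, 0], [0, 0, 0]],
    [[0, 0, 0], [0, 0, 0]],
    [[0, 0, 0], [0, 0, 0]],
    [[0, 0, 0], [0, 0, 0]],
  ],
  hand=-1,
)

```text
time: 2.65
ee_pos: [490.4, -359.8, 127.9]
tool_rot: [0.993, 0.117, 0.0, 0.0]
wrist_force: [-1.6, 5.1, 12.6]
width: 23.5
gripper_force: 57.8
```

>>> send_rows(
  increments=[
    [[0, 0, 2], [0, 0, 0]],
    [[0, 0, 6], [0, 0, 0]],
    [[0, 0, 11], [0, 0, 0]],
    [[0, 0, 16], [0, 0, 0]],
    [[0, 0, 20], [0, 0, 0]],
    [[0, 0, 24], [0, 0, 0]],
    [[0, 0, 24], [0, 0, 0]],
    [[0, 0, 24], [0, 0, 0]],
  ],
)

```text
time: 3.65
ee_pos: [490.0, -359.9, 366.6]
tool_rot: [0.993, 0.117, -0.0, -0.0]
wrist_force: [0.5, -0.9, -1.2]
width: 23.6
gripper_force: 58.5
```

```bash
cat > pin.py <<'E'
from h import *
import sys
def look(name):
    w=grab('wrist');s=sense();P=cloud(w);R=Ro.from_quat(s['tool_rot']).as_matrix()
    L=(P-np.array(s['ee_pos']))@R   # tool coords
    c=w['pixels'].astype(int)
    m=(c[...,0]>1.8*c[...,1]+15)&(c[...,0]>1.8*c[...,2]+15)&(abs(L[...,0])<40)&(abs(L[...,1])<30)&(L[...,2]>40)&(L[...,2]<150)
    q=L[m];print('pin tool pts',len(q),np.percentile(q,[2,50,98],axis=0).round(1).tolist())
    for z in range(50,135,8):
        k=q[abs(q[:,2]-z)<4]
        if len(k)>5: print(z,len(k),'x max/med',np.percentile(k[:,0],[5,50,95]).round(1),'y',np.percentile(k[:,1],[2,50,98]).round(1))
    print(s['ee_pos'].round(1),s['tool_rot'].round(4),s['wrist_force'].round(1),s['width'])
    return w,s,P,L
E
python3 - <<'E'
from pin import *
w,s,P,L=look('a');save('w2',w['pixels'])
E
```

```text
pin tool pts 3581 [[-9.6, -10.7, 40.9], [7.1, -0.2, 42.5], [13.7, 11.4, 111.4]]
50 332 x max/med [ 6.8 12.1 13.6] y [-10.9  -0.2  11.4]
58 271 x max/med [ 7.1 12.2 13.7] y [-10.7   0.3  11.7]
66 235 x max/med [ 7.3 12.3 13.7] y [-10.7  -0.7  11.5]
74 191 x max/med [ 7.8 12.3 13.7] y [-11.2  -0.8  10.2]
82 95 x max/med [ 7.7 12.6 13.6] y [-11.8  -2.5   7.9]
98 13 x max/med [7.  7.7 8.1] y [-4.7 -1.   1.5]
106 60 x max/med [5.4 7.2 7.8] y [-7.  -1.7  3.7]
114 62 x max/med [4.1 6.9 7.9] y [-8.2 -2.1  3.6]
122 22 x max/med [4.4 7.1 7.9] y [-8.1 -3.6  2.2]
[ 489.8 -359.8  366. ] [ 9.931e-01  1.172e-01 -5.000e-04 -5.000e-04] [ 0.4 -0.1 -1.5] 23.537030060640785
```

View pics/w2.png

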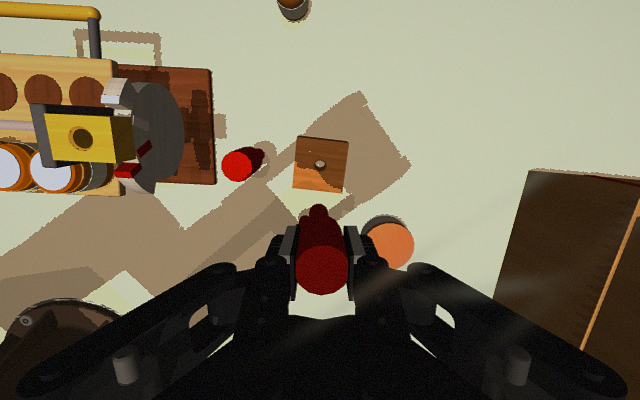

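The pin is gripped at (320,262) and clear of the holder. The bush hole is visible at (82,138). I measure the pin's tilt from depth, and the hole position.

Run:
```python
from pin import *
import pickle
w=grab('wrist');s=sense();P=cloud(w);R=Ro.from_quat(s['tool_rot']).as_matrix();L=(P-s['ee_pos'])@R
m=(abs(L[...,0])<18)&(abs(L[...,1])<18)&(L[...,2]>45)&(L[...,2]<130)
q=L[m]
for z in range(80,130,6):
    k=q[abs(q[:,2]-z)<3]
    if len(k)>5: print(z,len(k),'x',np.percentile(k[:,0],[5,95]).round(1),'y',k[:,1].min().round(1),k[:,1].max().round(1),'apex y',np.median(k[k[:,0]>np.percentile(k[:,0],70),1]).round(1))
def hole(c,box,z=215):
    u0,u1,v0,v1=box;d=np.stack(np.meshgrid((np.arange(u0,u1)-c['cx'])/c['fx'],(np.arange(v0,v1)-c['cy'])/c['fy']),-1)
    d=np.concatenate([d,np.ones(d.shape[:2]+(1,))],-1)@c['Rw'].T
    X=c['tw']+d*((z-c['tw'][2])/d[...,2:]);p=c['pixels'][v0:v1,u0:u1].astype(int)
    return X,p
X,p=hole(w,(40,135,110,166))
y=((p[...,0]>130)&(p[...,0]-p[...,2]>100)).astype(np.uint8)
cs,h=cv2.findContours(y,cv2.RETR_CCOMP,cv2.CHAIN_APPROX_NONE)
for i,c in enumerate(cs):
    if len(c)>15:
        pts=np.array([X[a[0][1],a[0][0]] for a in c])[:,:2].astype(np.float32)
        print(h[0][i],len(c),c.reshape(-1,2).min(0)+[40,110],c.reshape(-1,2).max(0)+[40,110],cv2.minEnclosingCircle(pts),cv2.fitEllipse(pts) if len(c)<120 else '',cv2.minAreaRect(pts))
t=pickle.load(open('top.pkl','rb'));X,p=hole(t,(358,376,207,222))
print('top hole', [X[7,i].round(1) for i in (5,9,12)], X[4,9].round(1),X[10,9].round(1))
B=P[110:166,40:135].reshape(-1,3);B=B[B[:,2]>195];print('bush z',np.median(B,0),len(B))
```

```text
80 137 x [ 6.5 13.5] y -12.2 11.7 apex y -0.5
86 10 x [ 5.8 13.3] y -11.7 11.4 apex y -2.2
98 6 x [7.4 7.7] y -1.8 1.4 apex y -0.5
104 40 x [5.7 7.8] y -7.2 3.5 apex y -1.5
110 50 x [4.  7.7] y -8.1 4.9 apex y -1.3
116 50 x [2.7 7.7] y -8.5 4.4 apex y -1.3
122 33 x [4.  7.7] y -8.6 4.5 apex y -2.0
[-1  1  3 -1] 218 [ 44 113] [115 162] ((496.8404846191406, -164.3848876953125), 30.15904998779297)  ((496.8887023925781, -164.4085693359375), (35.84197235107422, 49.51951599121094), 10.497572898864746)
[-1  8 -1  2] 59 [ 72 127] [ 93 148] ((497.33795166015625, -165.90516662597656), 8.429618835449219) ((497.3526916503906, -165.9689178466797), (16.053585052490234, 16.082216262817383), 101.34931945800781) ((497.04595947265625, -166.0187225341797), (16.18439483642578, 15.954302787780762), 52.286231994628906)
top hole [array([ 495.6, -153.7,  215. ]), array([ 495.9, -164.6,  215. ]), array([ 496.1, -172.7,  215. ])] [ 504.  -164.4  215. ] [ 487.8 -164.7  215. ]
bush z [ 496.26516626 -160.64121367  214.15205224] 4425
```

>>> send_rows(
  increments=[
    [[0.1, 4, 0], [-0.5, -0.1, 0]],
    [[0.2, 9, 0], [-1, -0.2, 0]],
    [[0.4, 14, 0], [-1.6, -0.3, 0]],
    [[0.5, 18, 0], [-2.2, -0.5, 0]],
    [[0.6, 19.7, 0], [-2.2, -0.5, 0]],
    [[0.6, 19.7, 0], [-2.2, -0.5, 0]],
    [[0.6, 19.7, 0], [-2.2, -0.5, 0]],
    [[0.6, 19.7, 0], [-2.2, -0.5, 0]],
  ],
)

```text
time: 4.75
ee_pos: [496.2, -164.2, 366.7]
tool_rot: [0.993, 0.117, 0.002, 0.02]
wrist_force: [0.6, 0.4, -0.3]
width: 23.9
gripper_force: 58.8
```

```bash
cat > rel.py <<'E'
from pin import *
w=grab('wrist');s=sense();P=cloud(w);D=P-s['ee_pos']
save('w3',w['pixels'])
m=(abs(D[...,0])<22)&(abs(D[...,1])<22)&(D[...,2]<-45)&(D[...,2]>-135)&(P[...,2]>222)
q=P[m]
for z in range(226,320,8):
    k=q[abs(q[:,2]-z)<4]
    if len(k)>5: print(z,len(k),'x',k[:,0].min().round(1),np.percentile(k[:,0],[97]).round(1),'y',np.percentile(k[:,1],[1,99]).round(1),k[:,1].mean().round(1))
# bush block top: expected extents
m2=(abs(P[...,2]-215)<4)&(abs(P[...,0]-496)<45)&(abs(P[...,1]+165)<45)
b=P[m2];print(len(b),cv2.minAreaRect(b[:,:2].astype(np.float32)),np.median(b[:,2]))
print(s['ee_pos'].round(1),s['tool_rot'].round(4),s['wrist_force'].round(1),s['width'])
E
python3 rel.py
```

```text
242 24 x 496.6 [504.4] y [-171.9 -160.1] -165.1
250 63 x 497.0 [504.5] y [-172.  -159.9] -165.1
258 66 x 497.1 [504.4] y [-171.8 -160. ] -164.9
266 28 x 501.5 [504.6] y [-169. -161.] -164.8
282 63 x 500.1 [510.1] y [-176.9 -154. ] -163.2
290 200 x 500.5 [510.4] y [-177.2 -154. ] -163.9
298 341 x 499.5 [512.5] y [-181.7 -142.9] -163.0
306 527 x 499.1 [512.8] y [-185.6 -142.5] -162.9
314 620 x 484.8 [512.7] y [-185.6 -142.6] -162.9
2747 ((496.22784423828125, -158.86557006835938), (49.636131286621094, 61.00236892700195), 10.806846618652344) 214.63727157399737
[ 496.2 -164.1  366.7] [0.993  0.1165 0.0019 0.0195] [-1.3  0.5 -1.7] 23.637649720800333
```

View pics/w3.png

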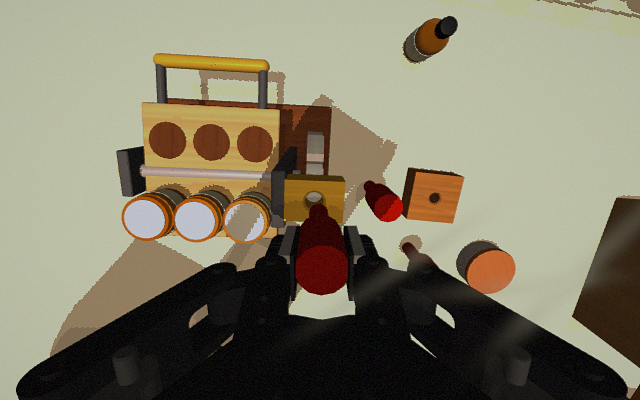

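The pin tip at about (318,210) is just over the hole at (314,198), and the shaft is vertical. I lower it gently while watching the force.

>>> send_rows(
  increments=[
    [[0, 0, -1], [0, 0, 0]],
    [[0, 0, -1.8], [0, 0, 0]],
    [[0, 0, -2.4], [0, 0, 0]],
    [[0, 0, -2.8], [0, 0, 0]],
    [[0, 0, -3.2], [0, 0, 0]],
    [[0, 0, -3.2], [0, 0, 0]],
  ],
)

```text
time: 5.55
ee_pos: [495.9, -162.8, 334.4]
tool_rot: [0.993, 0.117, 0.002, 0.019]
wrist_force: [-1.1, 4.5, -3.4]
width: 23.8
gripper_force: 59.3
```

>>> send_rows(
  increments=[
    [[0, 0.05, -0.3], [0, 0, 0]],
    [[0, 0.1, -0.7], [0, 0, 0]],
    [[0, 0.1, -1.1], [0, 0, 0]],
    [[0, 0.1, -1.4], [0, 0, 0]],
    [[0, 0.1, -1.4], [0, 0, 0]],
  ],
)

```text
time: 6.18
ee_pos: [496.2, -162.2, 320.6]
tool_rot: [0.993, 0.117, 0.002, 0.02]
wrist_force: [-1.2, 0.9, -0.9]
width: 23.9
gripper_force: 59.1
```

>>> send_rows(
  increments=[
    [[0, 0, -0.3], [0, 0, 0]],
    [[0, 0, -0.6], [0, 0, 0]],
    [[0, 0, -0.6], [0, 0, 0]],
  ],
)

```text
time: 6.55
ee_pos: [496.2, -162.2, 314.6]
tool_rot: [0.993, 0.117, 0.002, 0.02]
wrist_force: [-0.3, 1.3, -1.9]
width: 24.1
gripper_force: 59.1
```

>>> send_rows(
  increments=[
    [[0, 0, 0], [0, 0, 0]],
    [[0, 0, 0], [0, 0, 0]],
    [[0, 0, 0], [0, 0, 0]],
    [[0, 0, 3], [0, 0, 0]],
    [[0, 0, 7], [0, 0, 0]],
    [[0, 0, 11], [0, 0, 0]],
    [[0, 0, 11], [0, 0, 0]],
  ],
  hand=0.4,
)

```text
time: 7.42
ee_pos: [497.3, -162.6, 427.9]
tool_rot: [0.993, 0.117, 0.005, 0.021]
wrist_force: [0.3, 1.1, -0.2]
width: 59.9
gripper_force: 0.0
```

```bash
cat > st.py <<'E'
from h import *
s=sense();w=grab('wrist');P=cloud(w);c=w['pixels'].astype(int)
m=(P[...,2]>218)&(P[...,2]<290)&(np.hypot(P[...,0]-497,P[...,1]+165)<25)
q=P[m];t=q[q[:,2]>q[:,2].max()-8] if len(q) else q
if len(q): print('pin top z',np.percentile(q[:,2],[50,90,98]).round(1),t.mean(0).round(1))
def onplane(C,u,v,z):
    d=C['Rw']@np.array([(u-C['cx'])/C['fx'],(v-C['cy'])/C['fy'],1]);return C['tw']+d*(z-C['tw'][2])/d[2]
t=grab('top');Q=cloud(t);p=t['pixels'].astype(int)
q=Q[195:230,345:385].reshape(-1,3);q=q[(np.hypot(q[:,0]-496,q[:,1]+165)<11)&(q[:,2]>218)]
print('top cam pin z',len(q),np.median(q[:,2]) if len(q) else '')
# tray plane: board points forward of axis (bare half)
def board(X,I,nm):
    A=np.array([472.6,-77.9]);ex=np.array([.983,.18])
    M=~np.isnan(X[...,0]);r=X[M];d=r[:,:2]-A;a=d@ex;b=d@np.array([-.18,.983])
    for lo,hi,bb in [(20,70,60),(95,135,45)]:
        k=(a>lo)&(a<hi)&(abs(b)<bb)&(r[:,2]>35)&(r[:,2]<150)
        if k.sum()>50:
            pf=np.polyfit(a[k],r[k,2],1);print(nm,lo,k.sum(),'slope',-np.arctan(pf[0]).round(3),'z at',a[k].mean().round(),np.median(r[k,2]).round(1),'max',np.percentile(r[k,2],97).round(1),'a',np.median(a[k]).round(1))
board(Q,p,'top');board(P,c,'wr')
print(s['time'],s['ee_pos'].round(1),s['wrist_force'].round(1),s['width'])
save('w_'+str(int(s['time']*100)),w['pixels'])
E
python3 st.py; ls pics
```

```text
pin top z [270.3 271.3 271.8] [ 499.3 -163.4  270.4]
top cam pin z 0 
top 20 572 slope 0.114 z at 46.0 117.5 max 124.7 a 45.8
top 95 158 slope 0.06 z at 123.0 108.1 max 113.5 a 124.6
wr 20 3219 slope 0.1 z at 45.0 117.3 max 120.1 a 45.3
wr 95 887 slope 0.021 z at 123.0 107.9 max 110.4 a 125.1
7.425 [ 497.3 -162.6  427.9] [ 0.3  1.1 -0.2] 59.91826934690257
crop0.png
scene0.png
top0.png
w1.png
w2.png
w3.png
w_742.png
```

The pin stands in the bush on the plain rim: its head top is at 271 mm, so the shoulder is 14 mm above the bush. The tray is at about 0.10 rad. I go over the bar with the fingers shut.

>>> send_rows(
  increments=[
    [[3, 4.5, 0], [0, 0, 0]],
    [[6, 9, 0], [1, 0.2, 0]],
    [[9.2, 13.2, 0], [2.2, 0.5, 0]],
    [[9.2, 13.2, -6], [2.2, 0.5, 0]],
    [[9.2, 13.2, -12], [2.2, 0.5, 0]],
    [[9.2, 13.2, -18], [2.2, 0.5, 0]],
    [[9.2, 13.2, -23], [2.2, 0.5, 0]],
    [[9.2, 13.2, -23], [2.2, 0.5, 0]],
  ],
  hand=-1,
)

```text
time: 8.52
ee_pos: [585.3, -29.9, 190.8]
tool_rot: [0.993, 0.117, -0.004, -0.001]
wrist_force: [-1.1, 0.7, 0.5]
width: -0.1
gripper_force: 0.0
```

>>> send_rows(
  increments=[
    [[0, 0, -0.3], [0, 0, 0]],
    [[0, 0, -0.7], [0, 0, 0]],
    [[0, 0, -1.1], [0, 0, 0]],
    [[0, 0, -1.4], [0, 0, 0]],
  ],
)

```text
time: 9.02
ee_pos: [588.5, -30.2, 181.4]
tool_rot: [0.993, 0.117, 0.001, 0.0]
wrist_force: [-0.7, -0.2, 4.0]
width: 0.2
gripper_force: 2.6
```

>>> send_rows(
  increments=[
    [[0, 0, -0.3], [0, 0, 0]],
    [[-0.05, 0, -0.6], [0, 0, 0]],
    [[-0.1, 0, -0.9], [0, 0, 0]],
    [[-0.2, 0, -1.2], [0, 0, 0]],
    [[-0.3, 0, -1.5], [0, 0, 0]],
    [[-0.4, -0.1, -1.8], [0, 0, 0]],
    [[-0.5, -0.1, -2.1], [0, 0, 0]],
    [[-0.6, -0.1, -2.4], [0, 0, 0]],
  ],
)

```text
time: 10.02
ee_pos: [582.5, -31.3, 156.9]
tool_rot: [0.993, 0.117, 0.0, 0.0]
wrist_force: [3.3, -0.7, 4.2]
width: -0.4
gripper_force: 2.2
```

```bash
cat > q.py <<'E'
from h import *
s=sense();c=grab('scene');P=cloud(c)
q=P[np.hypot(P[...,0]-496.5,P[...,1]+165)<14];q=q[q[:,2]>218]
print('pin top',len(q),np.percentile(q[:,2],[50,95]).round(1),s['ee_pos'].round(1),s['wrist_force'].round(1))
E
python3 q.py
```

```text
pin top 120 [252.9 271.2] [582.5 -31.3 156.9] [ 3.3 -0.7  4.2]
```

>>> send_rows(
  increments=[
    [[0, 0, -0.2], [0, 0, 0]],
    [[-0.1, 0, -0.4], [0, 0, 0]],
    [[-0.1, 0, -0.6], [0, 0, 0]],
    [[-0.1, 0, -0.6], [0, 0, 0]],
  ],
)

```text
time: 10.58
ee_pos: [580.6, -31.2, 150.5]
tool_rot: [0.993, 0.117, -0.001, -0.0]
wrist_force: [-1.2, -1.2, 1.4]
width: -0.1
gripper_force: 0.9
```

```bash
python3 q.py
```

```text
pin top 119 [252.9 270.9] [580.6 -31.2 150.5] [-1.2 -1.2  1.4]
```

Still on the rim at about 0.37 rad. I keep going in small steps.

>>> send_rows(
  increments=[
    [[0, 0, -0.15], [0, 0, 0]],
    [[-0.05, 0, -0.3], [0, 0, 0]],
    [[-0.1, 0, -0.4], [0, 0, 0]],
    [[-0.1, 0, -0.4], [0, 0, 0]],
  ],
)

```text
time: 11.12
ee_pos: [579.6, -31.2, 146.7]
tool_rot: [0.993, 0.117, -0.001, -0.0]
wrist_force: [-1.7, -1.9, 2.2]
width: -0.1
gripper_force: 1.7
```

```bash
python3 q.py
```

```text
pin top 119 [251.6 270.4] [579.6 -31.2 146.7] [-1.7 -1.9  2.2]
```

>>> send_rows(
  increments=[
    [[0, 0, -0.15], [0, 0, 0]],
    [[-0.05, 0, -0.3], [0, 0, 0]],
    [[-0.1, 0, -0.4], [0, 0, 0]],
    [[-0.1, 0, -0.4], [0, 0, 0]],
  ],
)

```text
time: 11.68
ee_pos: [578.7, -31.1, 142.7]
tool_rot: [0.993, 0.117, -0.001, -0.0]
wrist_force: [-2.7, -0.8, 3.6]
width: -0.1
gripper_force: 1.8
```

```bash
python3 q.py
```

```text
pin top 105 [242.6 258.8] [578.7 -31.1 142.7] [-2.7 -0.8  3.6]
```

The pin has dropped. I ease the tray 2 mm further to centre the notch, then check.

>>> send_rows(
  increments=[
    [[0, 0, -0.1], [0, 0, 0]],
    [[0, 0, -0.2], [0, 0, 0]],
    [[0, 0, -0.2], [0, 0, 0]],
  ],
)

```text
time: 12.1
ee_pos: [578.7, -31.1, 140.7]
tool_rot: [0.993, 0.117, -0.001, -0.0]
wrist_force: [-3.4, -1.1, 3.7]
width: -0.2
gripper_force: 2.1
```

```bash
python3 q.py
```

```text
pin top 121 [243.2 257.7] [578.7 -31.1 140.7] [-3.4 -1.1  3.7]
```

>>> send_rows(
  increments=[
    [[0.2, 0, 3], [0, 0, 0]],
    [[0.2, 0, 9], [0, 0, 0]],
    [[0.2, 0, 15], [0, 0, 0]],
    [[0, 0, 21], [0, 0, 0]],
    [[-2.5, -4, 23], [0, 0, 0]],
    [[-5, -8.5, 23], [0, 0, 0]],
    [[-8.2, -13.3, 23], [0, 0, 0]],
    [[-8.2, -13.3, 23], [0, 0, 0]],
  ],
)

```text
time: 13.15
ee_pos: [495.5, -166.6, 371.0]
tool_rot: [0.993, 0.115, -0.0, 0.0]
wrist_force: [0.4, 0.8, 1.1]
width: -0.3
gripper_force: 0.0
```

```bash
python3 q.py; python3 st.py
```

```text
pin top 225 [298.6 720.6] [ 495.5 -166.6  371. ] [0.4 0.8 1.1]
pin top z [257.  258.  258.5] [ 500.2 -163.2  257.1]
top cam pin z 0 
top 20 614 slope 0.465 z at 45.0 103.8 max 116.5 a 44.9
top 95 136 slope 0.217 z at 113.0 67.4 max 75.1 a 113.4
wr 20 4103 slope 0.465 z at 45.0 103.7 max 114.9 a 44.2
wr 95 830 slope 0.224 z at 113.0 67.0 max 73.4 a 114.0
13.2 [ 496.6 -165.4  371. ] [0.2 0.3 0.3] -0.15179318527533953
```

The pin head reads 257 mm, which is home, with the tray at 0.465 rad. I add a light press to make sure.

>>> send_rows(
  increments=[
    [[0, 0, -2], [0, 0, 0]],
    [[0, 0, -3.4], [0, 0, 0]],
    [[0, 0, -3.7], [0, 0, 0]],
    [[0, 0, -3.9], [0, 0, 0]],
    [[0, 0, -4.0], [0, 0, 0]],
    [[0, 0, -4.1], [0, 0, 0]],
  ],
)

```text
time: 14.05
ee_pos: [497.4, -164.2, 330.2]
tool_rot: [0.993, 0.117, 0.0, 0.0]
wrist_force: [-0.2, 0.5, 2.3]
width: 0.1
gripper_force: 1.0
```

>>> send_rows(
  increments=[
    [[0, 0, -0.1], [0, 0, 0]],
    [[0, 0, -0.1], [0, 0, 0]],
  ],
)

```text
time: 14.3
ee_pos: [497.4, -164.3, 329.6]
tool_rot: [0.993, 0.117, 0.0, 0.0]
wrist_force: [-1.6, 1.3, 9.4]
width: -0.1
gripper_force: 4.4
```

The pin is solid: 9 N with no give. I back off and verify.

>>> send_rows(
  increments=[
    [[0, 0, 3], [0, 0, 0]],
    [[0, 0, 8], [0, 0, 0]],
    [[0, -3, 13], [0, 0, 0]],
    [[0, -6, 15], [0, 0, 0]],
    [[0, -10, 15], [0, 0, 0]],
    [[0, -10, 15], [0, 0, 0]],
  ],
)

```text
time: 15.05
ee_pos: [497.0, -266.4, 478.9]
tool_rot: [0.993, 0.116, 0.0, 0.0]
wrist_force: [-0.1, 1.1, -1.1]
width: -0.0
gripper_force: 0.0
```

```bash
python3 st.py; python3 -c "
from h import *
c=grab('scene');save('end',c['pixels'][150:330,160:420],3)"
```

```text
pin top z [256.1 257.3 257.9] [ 497.9 -164.8  256.3]
top cam pin z 55 258.3365071715666
top 20 631 slope 0.477 z at 44.0 104.2 max 117.7 a 44.1
top 95 137 slope 0.263 z at 113.0 67.6 max 76.1 a 113.3
wr 20 2296 slope 0.476 z at 46.0 102.7 max 114.4 a 46.0
wr 95 518 slope 0.227 z at 113.0 66.8 max 73.3 a 113.9
15.05 [ 497.  -266.4  478.9] [-0.1  1.1 -1.1] -0.007092210144205978
```

View pics/end.png

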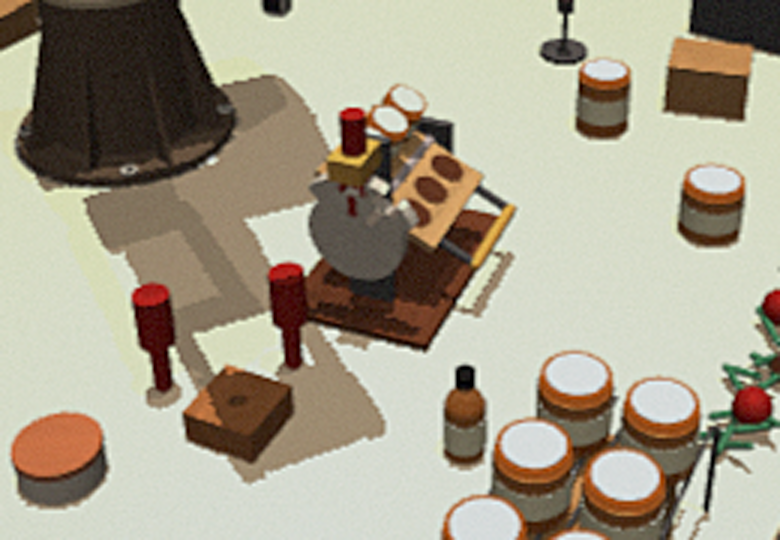

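The final crop shows the pin seated on the bush at (353,132), the red notch beneath it at (350,200), the tray tilted down, and the things around it undisturbed.

```bash
python3 -c "
from bench import job_done
print(job_done())"
```

```text
the job is handed in; nothing more can be done
None
```

The tray is swung to about 0.47 rad and locked at the red notch with the small red pin fully home through the bush, the bystanders are undisturbed, and the job was handed in at about 15 s on the robot's clock.

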